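# Sort the wine-service accessories into their racks

### The arm

A 6-joint arm with a two-finger parallel gripper is mounted at the origin on the work surface; the furniture and walls round the work are solid. World frame = base frame: x ahead of the robot, y to its left, z up, the work surface at z = 0. Lengths are in mm, angles in rad, forces in N, time in s.
With the tool pointing down it reaches from about 350 to 875 mm from the base axis. Payload 4.2 kg.
Tool frame: the origin (TCP) lies at the very end of the fingers, on their centre line; the grasp point (between the pads) lies 19 mm behind it; z points along the fingers, y is the line along which they close (so a half turn about z gives the same grasp; the last joint's range is limited). The gripper opens to 85 mm and grips with 20 to 120 N. Pads are 22 mm wide; open, the fingers measure 114 mm over their backs; the gripper's body (76 mm by 85 mm) begins 54 mm behind the grasp point. The pads swing forward as they close: fully open they stand 13 mm farther back than shut.
Start: joints at [-1.068, 0.385, 0.008, 0, -1.194, -0.259], TCP at [150.887, -606.492, 231.312] pointing down, gripper open.
Joint ranges: [-3.14, 3.14], [-1.21, 2.06], [-1.07, 1.41], [-3.16, 2.05], [-2.99, -0.16], [-3.1, 3.1]. Speed limits (rad/s): [2.79, 2.79, 3.14, 3.14, 3.14, 3.14].

### API

Orientations are given as a unit quaternion [x, y, z, w].
In Python, from bench import read_state, get_image, camera_model, job_done gives the robot as it stands.
- The arm moves only by the shell command python3 -m handwheel 'ROWS'. ROWS is JSON, a list of rows, each a list of 7 numbers: the shift along the tool's x, y, z in m, then the turn, a rotation vector about the tool's x, y, z in rad, then the gripper's target within -1 to 1 (fully open at 1, half-way at 0, shut at -1). In form: [[dx, dy, dz, wx, wy, wz, jaw], ...]. A call has 1 to 10 rows; each row is the pose to reach, as a shift and turn from the pose commanded when the call began, along the tool's axes at that moment; what a row does not reach only later rows make up. A row lasts 1/8 s, in which the tool goes at most 62.5 mm and 10.7 degrees, less where a joint would pass 70% of its speed; a pose out of reach is approached as far as the arm can. A call with a gripper value outside its range is refused whole. The fingers move at their own pace and stop on an object; the grip force is fixed at half the most. Time passes only in rows, so rows that repeat a pose let the fingers close. It gives the time, the measured TCP pose, the force, the opening and the grip force at its end, in the units of the state.
- read_state(): the state, without advancing time (a new reading comes with each control period).
- get_image(name): name is "side" or "top" or "wrist"; returns (picture, depth): 420x560x3 uint8, blue, green, red; 420x560 float32, mm along the optical axis (not along the pixel's ray), 0 where there is no reading.
- camera_model(name): a dict with "K" (3x3 intrinsics, pixels), "rvec" (rotation vector, rad) and "tvec" (3), from world to camera coordinates, as OpenCV has them; the wrist camera has in their place "hand_eye" (4x4, takes a point from camera to tool coordinates, whose origin is the TCP and whose axes are the flange's). Camera axes: x right, y down, z forward; pixel columns grow to the right and rows downward; lengths in mm; the calibration is good to about 2 mm. A picture is of the moment at which its call begins: read the wrist's pose just before it. camera_model takes no time and is no camera call.
- job_done(): hands the job in; it is judged then, once.
The state is a dict: "clock": time; "joints": joint angles; "joint_vel": joint speeds; "joint_efforts": joint torques, N m; "position": TCP position; "ee_rot": TCP orientation; "contact_force": force on the tool from outside, world axes, zero at the start; "wrist_torque": the same for the moment, N m; "gripper_width": finger opening in mm; "grasp_force": force on a finger pad.
Only numpy, scipy, OpenCV 4.12 (cv2) and the standard library are available. Lean on these libraries where they do the work, as an engineer would, in place of code of your own. Each camera call takes 0.05 s, during which the arm holds its last target. There are 200 camera calls.

### The job

Put the stray wine accessories back in their racks, each with its own kind: the three loose corks in the three empty grooves of the cork tray, the loose foil cutter lying flat in the empty pocket of the foil-cutter tray, and the loose brass drip collar over the post of the collar stand, down onto the collar that is already there. The foil cutter has been dropped askew across two of those grooves and has to come out of the cork tray before they can be filled.

Things in the scene. Friction and masses are not known exactly. Their poses are not given: they have to be found in the camera images.
- cork_tray: fixed low wooden tray, 62 (x) by 118 (y) mm; four grooves along its x at y = -42 (holds a fixed cork, top 28 mm high), -14, +14 and +42 mm (to be filled). Inside 52 mm long (x) between lips 12 mm high; lands between the grooves 10 mm wide, 9 mm high, grooves 18 mm wide, 5 mm deep: a cork lies on both edges, its axis along x, its middle 16 mm above the table. Origin: centre of underside; z up
- cutter_tray: fixed low wooden tray, 56 (x) by 131 (y) mm, with two grey felt-floored pockets in a row, each 46 (x) by 58 (y) mm, centred on y = -31.5 mm (empty) and +31.5 mm (holds a fixed foil cutter, top 19 mm high). Pocket floor 5 mm above the table, rims 9 mm. Origin: centre of underside, on the table; z up
- collar_stand: fixed turned wooden foot, 76 mm across, 12 mm high, with an upright brass post 12 mm thick (rounded top 62 mm above the table). A fixed drip collar already lies round the post, from 12 to 24 mm high; the loose one goes on top of it. Origin: centre of underside, on the table; z up, along the post
- cork_a_mid (a point): one of three like used wine corks lying loose on the table on their sides: cylinder 23 mm thick, 43 mm long, flat ends, 12 g; it rolls easily. The point is its middle (12 mm above what it lies on); its own y axis is the cork's long axis. Either end may face either way
- cork_b_mid (a point): another of three like used wine corks lying loose on the table on their sides: cylinder 23 mm thick, 43 mm long, flat ends, 12 g; it rolls easily. The point is its middle (12 mm above what it lies on); its own y axis is the cork's long axis. Either end may face either way
- cork_c_mid (a point): another of three like used wine corks lying loose on the table on their sides: cylinder 23 mm thick, 43 mm long, flat ends, 12 g; it rolls easily. The point is its middle (12 mm above what it lies on); its own y axis is the cork's long axis. Either end may face either way
- collar: brass drip collar (ring) lying flat and loose on the table: 44 mm outside, hole 26 mm, 12 mm high, about 45 g. Origin: centre of its underside; z along its axis, up
- cutter: black foil cutter lying flat, askew across the cork tray on the land between the grooves at y = +14 and +42 mm (underside 9 mm high), corners near the lips: a rounded block 28 (x) by 46 (y) by 14 mm, with cutting wheels that stick out 5 mm more on its -x side near the ends; about 30 g. Origin: at its underside; the middle of the block is at x = +2, y = 0; z up. Squeeze it across x
- half_bottle_a: not to be moved: green half bottle of wine at the back of the table, 59 mm thick, 241 mm high (fixed; origin: centre of underside). A like one, 268 mm high, stands 90 mm to its right (-y): keep clear of both when passing. Lower fixed clutter (candle, beaker, corkscrew, lantern, chest, glasses) stands nearer the robot and at the sides of the table
Not all that is in view belongs to the job. Leave any orange look-alike of the part that bears cork_b_mid alone.

How it is judged (in metres and radians):
At the end, for the whole second after the job is handed in: Each loose cork lies settled in its own groove of the cork tray (middle within 8 mm along, 7 mm across, 2.5 mm in height), the cutter lies flat in the empty pocket (within 12 mm and 20 degrees), the collar lies flat round the post on the other (within 10 mm, height within 3 mm); all at rest (x of cork_a_mid in the frame of cork_tray between -0.008 and 0.008 m and angle between the y axis of each of cork_a_mid, cork_b_mid, cork_c_mid and the x axis of cork_tray, either way round below 0.2 rad and z of cork_a_mid in the frame of cork_tray between 0.014 and 0.019 m and (y of cork_a_mid in the frame of cork_tray between -0.021 and -0.007 m or y of cork_a_mid in the frame of cork_tray between 0.007 and 0.021 m or y of cork_a_mid in the frame of cork_tray between 0.035 and 0.049 m) and x of cork_b_mid in the frame of cork_tray between -0.008 and 0.008 m and z of cork_b_mid in the frame of cork_tray between 0.014 and 0.019 m and (y of cork_b_mid in the frame of cork_tray between -0.021 and -0.007 m or y of cork_b_mid in the frame of cork_tray between 0.007 and 0.021 m or y of cork_b_mid in the frame of cork_tray between 0.035 and 0.049 m) and x of cork_c_mid in the frame of cork_tray between -0.008 and 0.008 m and z of cork_c_mid in the frame of cork_tray between 0.014 and 0.019 m and (y of cork_c_mid in the frame of cork_tray between -0.021 and -0.007 m or y of cork_c_mid in the frame of cork_tray between 0.007 and 0.021 m or y of cork_c_mid in the frame of cork_tray between 0.035 and 0.049 m) and horizontal distance between cork_a_mid and cork_b_mid above 0.02 m and horizontal distance between each of cork_a_mid, cork_b_mid and cork_c_mid above 0.02 m and x of cutter in the frame of cutter_tray between -0.012 and 0.012 m and y of cutter in the frame of cutter_tray between -0.0435 and -0.0195 m and z of cutter in the frame of cutter_tray between 0.003 and 0.007 m and angle between cutter's own z axis and vertical below 0.12 rad and angle between the y axis of cutter and the y axis of cutter_tray, either way round below 0.35 rad and linear speed of each of cutter, collar below 0.01 m/s and horizontal distance between collar and collar_stand below 0.01 m and z of collar in the frame of collar_stand between 0.021 and 0.027 m and angle between collar's own z axis and vertical below 0.15 rad); the robot touches nothing.
It also fails if it takes over 125 s, if anything falls off the work surface, if the arm or the gripper's body presses on something with over 40 N, if the wrist force passes 120 N, or if a joint passes its speed limit or range.

## Working session

There is one attempt and no reset: what is moved stays moved. The work goes in short steps, Python scripts to look and compute and a shell command to move; the robot and the scene stay as the last step left them, time stands still between calls to the robot, and variables do not carry over. Pictures are saved under pics/ and viewed, at most 14 in all, crops included, and the job is handed in when it is done.

```bash
ls; mkdir -p pics
python3 - <<'E'
from bench import *
import cv2,json
for n in("top","side"):
    im,d=get_image(n); cv2.imwrite(f"pics/{n}0.png",im); import numpy as np; np.save(f"{n}0.npy",d)
    print(n,camera_model(n))
print(camera_model("wrist")); print(read_state())
E
```

```text
pics
top {'K': array([[480.93159836,   0.        , 288.62478725],
       [  0.        , 480.93159836, 205.06835161],
       [  0.        ,   0.        ,   1.        ]]), 'rvec': array([ 2.11246038, -2.07595804,  0.2458181 ]), 'tvec': array([ -50.59350619,  497.90645475, 1089.89312321])}
side {'K': array([[455.00871166,   0.        , 280.33002382],
       [  0.        , 455.00871166, 212.51426399],
       [  0.        ,   0.        ,   1.        ]]), 'rvec': array([ 2.12596762, -0.1479102 ,  0.07621611]), 'tvec': array([-476.52383986,   57.07666559,  983.00018963])}
{'K': array([[323.20191949,   0.        , 277.31687163],
       [  0.        , 323.20191949, 210.44759912],
       [  0.        ,   0.        ,   1.        ]]), 'hand_eye': array([[-1.58234256e-04, -9.55729309e-01, -2.94247283e-01,
         7.56116837e+01],
       [ 9.99999952e-01, -2.29457835e-04,  2.07530651e-04,
         4.85526137e-01],
       [-2.65860470e-04, -2.94247236e-01,  9.55729299e-01,
        -1.41738536e+02],
       [ 0.00000000e+00,  0.00000000e+00,  0.00000000e+00,
         1.00000000e+00]])}
{'clock': 0.1, 'joints': array([-1.06840109e+00,  3.85478721e-01,  6.78708608e-03, -4.22814723e-04,
       -1.19401040e+00, -2.58579324e-01]), 'joint_vel': array([-0.0012118 , -0.00018172,  0.00400653,  0.00211807, -0.0004574 ,
       -0.00018387]), 'joint_efforts': array([-5.09696820e-04, -3.93319809e+01,  1.88929671e+01,  4.19786990e+00,
       -2.53086349e-03,  9.01990461e-06]), 'position': array([ 150.75905309, -606.01680483,  230.3429774 ]), 'ee_rot': array([-1.21528774e-01,  9.92587432e-01,  9.57685461e-04, -1.71414002e-04]), 'contact_force': array([-0.12116252, -0.26479735, -0.59752198]), 'wrist_torque': array([ 0.04599443, -0.02597603, -0.03411343]), 'grasp_force': 0.0, 'gripper_width': 85.4397231648053}
```

View pics/top0.png

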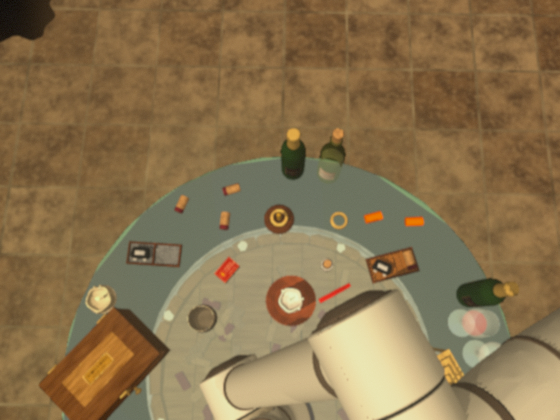

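View pics/side0.png

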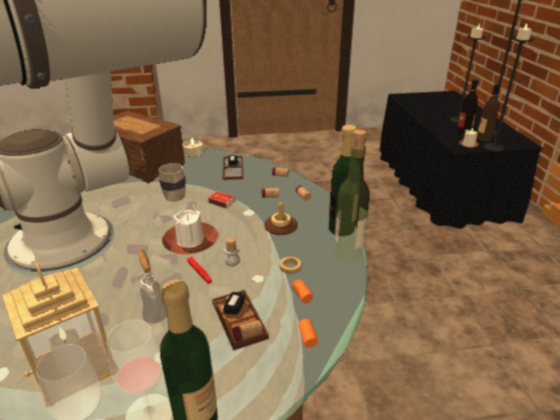

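The top view shows three brown corks at (181,203), (232,189) and (224,220). The orange look-alikes are at (374,217) and (414,222), and the collar is at (339,220). The stand is at (279,219), the cutter tray at (154,254) with its empty pocket on the right, and the cork tray at (392,265) with the cutter on its left half. The corks are brown with wine-stained ends, which fits the description. The orange ones are the ones to leave. Next I'll enlarge to confirm.

```bash
cat > h.py <<'E'
import numpy as np,cv2
from bench import *
from scipy.spatial.transform import Rotation as R
def pose():
    s=read_state(); T=np.eye(4);T[:3,:3]=R.from_quat(s["ee_rot"]).as_matrix();T[:3,3]=s["position"];return T
def cam(n,T=None):
    m=camera_model(n);K=m["K"]
    if n=="wrist": C=T@m["hand_eye"]; return K,C[:3,:3],C[:3,3]
    r=cv2.Rodrigues(m["rvec"])[0]; return K,r.T,-r.T@m["tvec"]
def toplane(px,z,c):
    K,r,o=c; px=np.atleast_2d(px).astype(float)
    d=np.c_[px,np.ones(len(px))]@np.linalg.inv(K).T@r.T
    return (o+d*((z-o[2])/d[:,2])[:,None])[:,:2]
def proj(P,c):
    K,r,o=c; q=(np.atleast_2d(P)-o)@r@K.T; return q[:,:2]/q[:,2:]
def topview(im,c,z,x0,x1,y0,y1,s):
    # rectified metric view of plane z: up=+x, left=+y, s px per mm
    w,h=int((y1-y0)*s),int((x1-x0)*s)
    v,u=np.mgrid[0:h,0:w]; P=np.c_[(x1-v/s).ravel(),(y1-u/s).ravel(),np.full(h*w,z)]
    q=proj(P,c).reshape(h,w,2).astype(np.float32)
    return cv2.remap(im,q[...,0],q[...,1],cv2.INTER_CUBIC)
E
python3 - <<'E'
from h import *
im=cv2.imread("pics/top0.png");c=cam("top")
for n,p,z in [("c1",(181,203),12),("c2",(232,189),12),("c3",(224,220),12),("collar",(339,220),12),("stand",(279,219),20),("ctray",(154,254),9),("ktray",(392,265),12),("o1",(374,217),12),("o2",(414,222),12),("cand",(290,299),60),("botA",(293,175),0),("cutter",(383,267),23)]:
    print(n,toplane(p,z,c).round())
v=cv2.resize(im[170:290,120:430],None,fx=2.55,fy=2.55,interpolation=cv2.INTER_CUBIC);cv2.imwrite("pics/crop1.png",v)
E
```

```text
c1 [[511. 227.]]
c2 [[549. 101.]]
c3 [[469. 117.]]
collar [[ 474. -167.]]
stand [[473. -19.]]
ctray [[382. 284.]]
ktray [[ 365. -294.]]
o1 [[ 483. -253.]]
o2 [[ 472. -352.]]
cand [[278. -49.]]
botA [[592. -51.]]
cutter [[ 359. -270.]]
```

View pics/crop1.png

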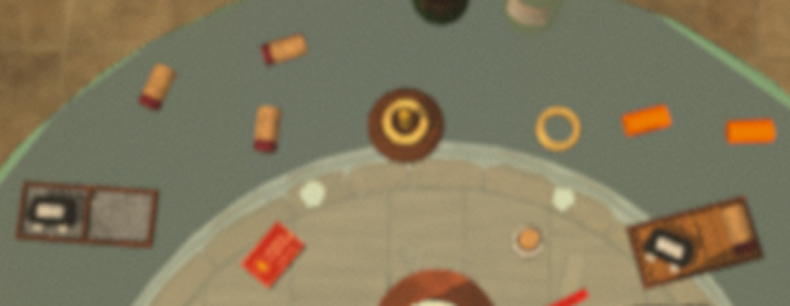

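The crop confirms it: the corks have brown barrels with dark red stained ends and the look-alikes are plain orange. The empty pocket is the right one, and the fixed cork is at the right end of the cork tray. I'll rise over the bottles first, then hover above the cork tray for a wrist view.

```bash
cat > mv.py <<'E'
# usage: mv.py x y z [yaw_deg of tool y axis, mod 180]: print row shift needed (m, rad) in present tool axes
import sys;from h import *
a=[float(v) for v in sys.argv[1:]];T=pose();s=read_state()
d=T[:3,:3].T@(np.array(a[:3])-T[:3,3])/1000
y=np.degrees(np.arctan2(T[1,1],T[0,1]));w=0
if len(a)>3: w=-((a[3]-y+90)%180-90)   # tool z is down
print("shift",d.round(4),"wz",round(np.radians(w),4),"yaw now",y.round(1),"pos",T[:3,3].round(1),"j",s["joints"].round(2),"tilt",T[:3,2].round(4),"t",s["clock"])
E
python3 -m handwheel '[[0,0,-0.06,0,0,0,1],[0,0,-0.1,0,0,0,1],[0,0,-0.1,0,0,0,1]]'; python3 mv.py 380 -290 330
```

```text
clock: 0.48
position: [151.2, -607.7, 335.3]
ee_rot: [-0.122, 0.993, -0.004, 0.001]
contact_force: [-0.2, 0.4, -1.2]
gripper_width: 85.2
grasp_force: 0.0
shift [-0.2987  0.2531  0.0037] wz 0.0 yaw now 104.0 pos [ 151.2 -607.7  335.3] j [-1.07  0.34  0.19  0.   -1.42 -0.26] tilt [ 0.0029 -0.0071 -1.    ] t 0.475
```

```bash
python3 -m handwheel '[[-0.299,0.253,0,0,0,0,1],[-0.299,0.253,0,0,0,0,1],[-0.299,0.253,0,0,0,0,1],[-0.299,0.253,0,0,0,0,1],[-0.299,0.253,0,0,0,0,1],[-0.299,0.253,0,0,0,0,1],[-0.299,0.253,0,0,0,0,1],[-0.299,0.253,0.15,0,0,0,1],[-0.299,0.253,0.15,0,0,0,1],[-0.299,0.253,0.15,0,0,0,1]]'
python3 -m handwheel '[[0,0,0,0,0,0,1],[0,0,0,0,0,0,1]]'
python3 - <<'E'
from h import *
T=pose();im,d=get_image("wrist");np.savez("w1",T=T,d=d);cv2.imwrite("pics/w1.png",im);print(T[:3,3],read_state()["joints"])
cv2.imwrite("pics/w1v.png",topview(im,cam("wrist",T),9,290,440,-380,-200,4))
E
```

```text
clock: 1.72
position: [376.8, -287.9, 176.8]
ee_rot: [-0.121, 0.993, 0.002, -0.004]
contact_force: [0.2, 0.4, 0.6]
gripper_width: 85.0
grasp_force: 0.0
clock: 1.98
position: [380.5, -289.5, 182.3]
ee_rot: [-0.121, 0.993, -0.001, 0.001]
contact_force: [0.7, -0.4, 0.4]
gripper_width: 85.3
grasp_force: 0.0
[ 380.50734328 -289.48297585  182.26399706] [-3.09084787e-01  1.78729634e-01 -4.15533536e-01  4.67750215e-04
 -9.73701684e-01 -1.01846899e+00]
```

View pics/w1v.png

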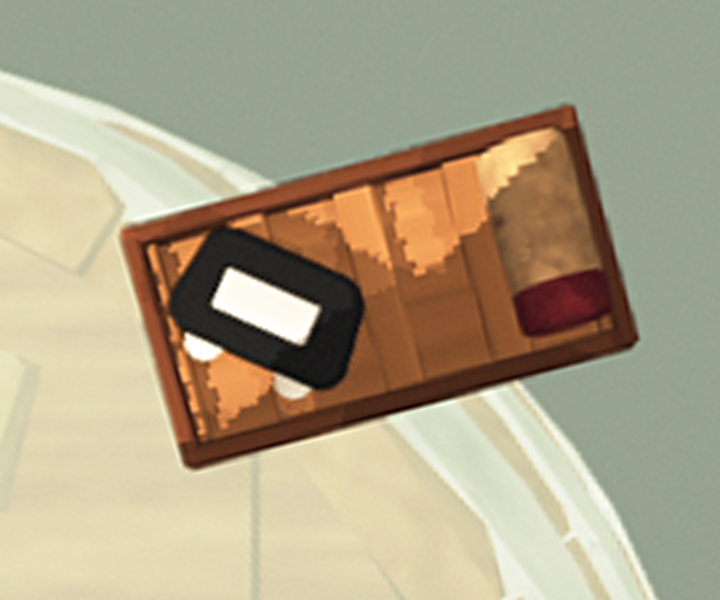

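The rectified view at 4 px/mm shows the tray with outer corners (123,228), (575,105), (636,343) and (188,467). The cutter label centre is at (266,306), with the long side from (222,228) to (360,290) and the wheels on the lower-left side at (203,345) and (292,387).

```bash
python3 - <<'E'
from h import *
f=np.load("w1.npz");c=cam("wrist",f["T"])
def g(u,v,z):
    p=proj([440-v/4,-200-u/4,9],c); return toplane(p,z,c)[0]
P=np.array([g(*q,12) for q in[(123,228),(575,105),(636,343),(188,467)]])
e=(P[0]+P[3]-P[1]-P[2])/2;print("tray",P.mean(0),"len",np.linalg.norm(e),"yaw",np.degrees(np.arctan2(e[1],e[0]))-90)
im=cv2.imread("pics/w1v.png");m=(im.min(2)>200).astype(np.uint8);m[:, :200]=0;m[:,330:]=0;m[:255]=0;m[355:]=0
k=max(cv2.findContours(m,0,1)[0],key=cv2.contourArea);r=cv2.minAreaRect(k);print(r)
b=np.array([g(*q,23) for q in cv2.boxPoints(r)]);s=[b[1]-b[0],b[2]-b[1]];l=max(s,key=np.linalg.norm)
print("label",b.mean(0),"ang",np.degrees(np.arctan2(l[1],l[0])),[np.linalg.norm(q) for q in s])
E
python3 mv.py 358.5 -266 180 156
```

```text
tray [ 367.97428448 -295.23909129] len 115.54851177900358 yaw 15.346654030851298
((264.56591796875, 306.39453125), (98.61153411865234, 40.71440887451172), 23.86017608642578)
label [ 360.88580104 -267.96237242] ang -113.86025003479081 [np.float64(9.726111598808853), np.float64(23.556909985865524)]
shift [0.016  0.0282 0.0026] wz -0.9084 yaw now 104.0 pos [ 380.8 -289.5  182.7] j [-0.31  0.18 -0.42  0.   -0.97 -1.02] tilt [ 0.0026 -0.0012 -1.    ] t 2.025
```

```bash
python3 -m handwheel '[[0.016,0.028,0,0,0,-0.18,0.3],[0.016,0.028,0.03,0,0,-0.36,0.3],[0.016,0.028,0.06,0,0,-0.54,0.3],[0.016,0.028,0.09,0,0,-0.72,0.3],[0.016,0.028,0.11,0,0,-0.909,0.3],[0.016,0.028,0.12,0,0,-0.909,0.3],[0.016,0.028,0.12,0,0,-0.909,0.3],[0.016,0.028,0.12,0,0,-0.909,0.3]]'
python3 mv.py 358.6 -267 12 156.1
```

```text
clock: 3.02
position: [358.6, -265.8, 62.4]
ee_rot: [-0.544, 0.839, -0.001, 0.001]
contact_force: [0.2, -0.1, 0.5]
gripper_width: 55.8
grasp_force: 0.0
shift [ 0.0011 -0.0004  0.0504] wz -0.0021 yaw now 156.0 pos [ 358.6 -265.8   62.4] j [-0.27  0.3  -0.64  0.   -0.63 -0.15] tilt [ 2.3e-03 -8.0e-04 -1.0e+00] t 3.025
```

```bash
python3 -m handwheel '[[0.001,0,0.025,0,0,0,0.3],[0.001,0,0.042,0,0,0,0.3],[0.001,0,0.051,0,0,0,0.3],[0.001,0,0.051,0,0,0,0.1],[0.001,0,0.051,0,0,0,-0.3],[0.001,0,0.051,0,0,0,-0.6],[0.001,0,0.051,0,0,0,-1],[0.001,0,0.051,0,0,0,-1]]'
python3 -m handwheel '[[0,0,0,0,0,0,-1],[0,0,0,0,0,0,-1],[0,0,-0.02,0,0,0,-1],[0,0,-0.04,0,0,0,-1]]'
```

```text
clock: 4.03
position: [358.1, -266.7, 11.3]
ee_rot: [-0.545, 0.838, -0.001, 0.001]
contact_force: [-1.8, 1.1, 6.7]
gripper_width: 25.6
grasp_force: 59.4
clock: 4.53
position: [357.1, -266.3, 50.9]
ee_rot: [-0.545, 0.838, 0.0, -0.0]
contact_force: [0.6, -0.3, -0.7]
gripper_width: 25.8
grasp_force: 59.2
```

```bash
python3 mv.py 430 -20 160 165;python3 mv.py 385 215 160 176
```

```text
shift [-0.2547  0.0335 -0.1091] wz -0.1564 yaw now 156.0 pos [ 357.1 -266.3   50.9] j [-0.27  0.32 -0.65 -0.   -0.6  -0.14] tilt [-3.e-04  1.e-04 -1.e+00] t 4.525
shift [-0.4512  0.17   -0.1091] wz -0.3484 yaw now 156.0 pos [ 357.1 -266.3   50.9] j [-0.27  0.32 -0.65 -0.   -0.6  -0.14] tilt [-3.e-04  1.e-04 -1.e+00] t 4.525
```

```bash
python3 -m handwheel '[[0,0,-0.055,0,0,0,-1],[0,0,-0.11,0,0,0,-1],[-0.06,0.008,-0.11,0,0,-0.04,-1],[-0.12,0.016,-0.11,0,0,-0.08,-1],[-0.18,0.024,-0.11,0,0,-0.12,-1],[-0.24,0.032,-0.11,0,0,-0.156,-1],[-0.285,0.055,-0.11,0,0,-0.2,-1],[-0.33,0.085,-0.11,0,0,-0.25,-1],[-0.37,0.115,-0.11,0,0,-0.3,-1],[-0.41,0.142,-0.11,0,0,-0.348,-1]]'
python3 mv.py 385 215 160 176
```

```text
clock: 5.78
position: [393.1, 167.5, 160.6]
ee_rot: [-0.683, 0.731, 0.0, 0.0]
contact_force: [0.5, -0.2, -0.3]
gripper_width: 25.2
grasp_force: 59.2
shift [-0.0468  0.0113  0.0006] wz 0.0018 yaw now 176.1 pos [393.1 167.5 160.6] j [ 0.79  0.12 -0.56 -0.   -0.9  -0.85] tilt [ 4.e-04  7.e-04 -1.e+00] t 5.775
```

```bash
python3 -m handwheel '[[-0.047,0.011,0,0,0,0,-1],[-0.047,0.011,0,0,0,0,-1],[-0.047,0.011,0,0,0,0,-1]]'
python3 - <<'E'
from h import *
T=pose();im,d=get_image("wrist");np.savez("w2",T=T,d=d);cv2.imwrite("pics/w2.png",im);print(T[:3,3])
v=topview(im,cam("wrist",T),9,330,460,190,370,2.8);s=cv2.resize(im,(360,270));o=np.zeros((v.shape[0]+270,max(v.shape[1],360),3),np.uint8);o[:v.shape[0],:v.shape[1]]=v;o[v.shape[0]:,:360]=s
cv2.imwrite("pics/w2v.png",o);print(o.shape)
E
```

```text
clock: 6.15
position: [385.8, 213.3, 160.2]
ee_rot: [-0.682, 0.731, 0.0, -0.0]
contact_force: [0.3, 0.9, -0.8]
gripper_width: 26.2
grasp_force: 59.2
[385.77704368 213.27499318 160.15082774]
(634, 503, 3)
```

View pics/w2v.png

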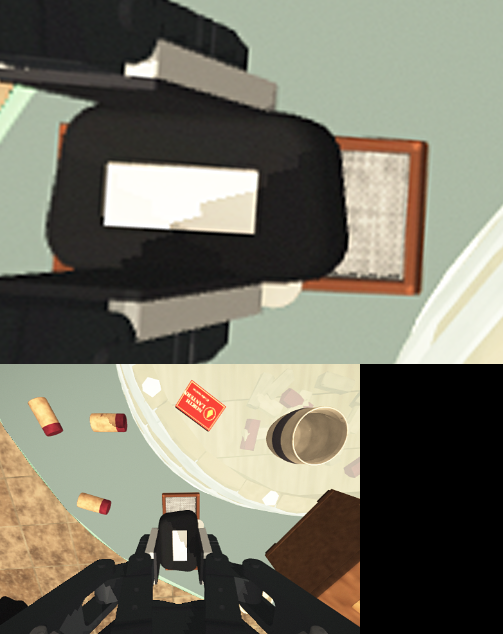

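The cutter is held square between the pads. The tray's near end shows corners at (427,143) and (420,295) in the rectified view. I'll cross-check the tray pose with the top image.

```bash
python3 - <<'E'
from h import *
c=cam("top")
P=toplane([(120+u/2.55,170+v/2.55) for u,v in[(22,183),(158,190),(154,246),(17,240)]],9,c)
print(P.round(1),P.mean(0)); e=(P[0]+P[3]-P[1]-P[2])/2;e2=(P[0]+P[1]-P[2]-P[3])/2
a=np.degrees(np.arctan2(e[1],e[0]))-90;print(np.linalg.norm(e),np.linalg.norm(e2),a,np.degrees(np.arctan2(e2[1],e2[0])))
y=e/np.linalg.norm(e);print("pocket",P.mean(0)-31.5*y)
# top-camera bias check with the cork tray
Q=toplane([(120+u/2.55,170+v/2.55) for u,v in[(628,230),(742,198),(763,257),(646,287)]],12,c);print("ktray",Q.mean(0))
im=cv2.imread("pics/w2.png");c2=cam("wrist",np.load("w2.npz")["T"])
for n,p in [("k1",(45/360*560,416-364)),("k2",(108/360*560,422-364)),("k3",(94/360*560,503-364))]:
    print(n,toplane((p[0],p[1]*420/270),12,c2))
E
python3 mv.py 383.5 253 60 176.5
```

```text
[[411.5 349.1]
 [407.  217.8]
 [353.3 217.9]
 [356.7 348.6]] [382.11267684 283.34190162]
131.0818072428592 54.229008997729586 -1.7326478000292838 0.2216161768713956
pocket [381.16024914 251.85630361]
ktray [ 364.94165575 -295.27512622]
k1 [[550.83414801 102.71605319]]
k2 [[470.45249026 115.67441359]]
k3 [[509.80810618 224.79128128]]
shift [-0.0399  0.0052  0.1002] wz -0.0096 yaw now 176.0 pos [385.9 212.9 160.2] j [ 0.87  0.14 -0.53 -0.   -0.9  -0.95] tilt [-6.e-04 -3.e-04 -1.e+00] t 6.2
```

```bash
python3 -m handwheel '[[-0.04,0.003,0.06,0,0,-0.035,-1],[-0.04,0.003,0.1,0,0,-0.035,-1],[-0.04,0.003,0.1,0,0,-0.035,-1],[-0.04,0.003,0.1,0,0,-0.035,-1]]'; python3 mv.py 385.5 253.3 8.5 178
```

```text
clock: 6.7
position: [387.0, 253.6, 61.7]
ee_rot: [-0.694, 0.72, -0.0, 0.001]
contact_force: [0.5, -0.6, 0.2]
gripper_width: 25.7
grasp_force: 59.2
shift [0.0004 0.0016 0.0532] wz -0.0009 yaw now 178.0 pos [387.  253.6  61.7] j [ 0.93  0.32 -0.6   0.   -0.64 -0.97] tilt [ 0.0014  0.0011 -1.    ] t 6.7
```

```bash
python3 -m handwheel '[[0,0.001,0.03,0,0,0,-1],[0,0.001,0.046,0,0,0,-1],[0,0.001,0.053,0,0,0,-1],[0,0.001,0.053,0,0,0,-1],[0,0.001,0.053,0,0,0,-1]]'
python3 -m handwheel '[[0,0,0,0,0,0,-0.2],[0,0,0,0,0,0,0.2],[0,0,0,0,0,0,0.4],[0,0,-0.04,0,0,0,0.4],[0,0,-0.1,0,0,0,0.4],[0,0,-0.15,0,0,0,0.4],[0,0,-0.15,0,0,0,0.4],[0,0,-0.15,0,0,0,0.4]]'
python3 - <<'E'
from h import *
T=pose();im,d=get_image("wrist");np.savez("w3",T=T,d=d);cv2.imwrite("pics/w3.png",im);print(T[:3,3])
v=topview(im,cam("wrist",T),12,340,580,70,370,2)
cv2.imwrite("pics/w3v.png",v);print(v.shape)
E
```

```text
clock: 7.32
position: [385.7, 254.4, 8.5]
ee_rot: [-0.695, 0.719, 0.0, 0.001]
contact_force: [0.0, 0.8, 0.1]
gripper_width: 25.6
grasp_force: 59.2
clock: 8.32
position: [384.5, 253.3, 156.8]
ee_rot: [-0.694, 0.72, 0.0, -0.0]
contact_force: [-1.3, -0.2, -0.0]
gripper_width: 59.8
grasp_force: 0.0
[384.50080883 253.26996858 156.78857679]
(480, 600, 3)
```

View pics/w3v.png

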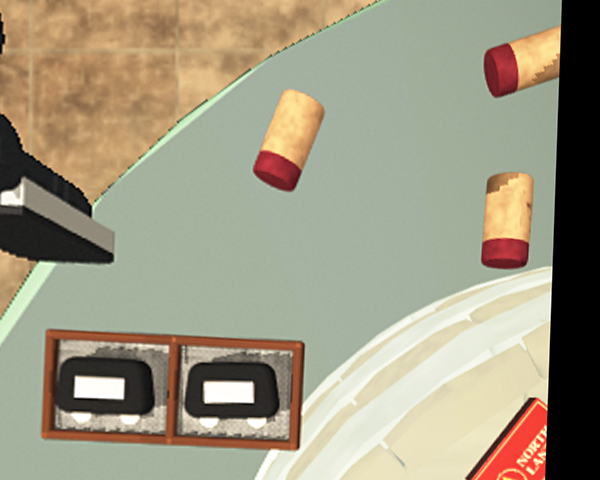

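The cutter lies flat in its pocket, label at (228,392), oriented like the fixed one beside it. The corks are at about (289,140), (508,220) and (533,57). I'll grip each one by its ends, so the fingers clear neighbouring corks in the tray.

```bash
cat > corks.py <<'E'
import sys;from h import *
def find(name):
    im=cv2.imread(f"pics/{name}.png");c=cam("wrist",np.load(f"{name}.npz")["T"])
    v=topview(im,c,12,340,600,40,280,3)
    h=cv2.cvtColor(v,cv2.COLOR_BGR2HSV);m=((h[...,1]>75)&((h[...,0]<22)|(h[...,0]>165))).astype(np.uint8)
    m=cv2.morphologyEx(m,cv2.MORPH_OPEN,np.ones((5,5)))
    for k in cv2.findContours(m,0,2)[0]:
        (u,w),s,_=cv2.minAreaRect(k);
        if not 40<max(s)/3<60 or not 18<min(s)/3<32: continue
        b=cv2.boxPoints(((u,w),s,_));l=max(b[1]-b[0],b[2]-b[1],key=np.linalg.norm)
        print("cork",np.round([600-w/3,280-u/3],1),"size",np.round(np.array(s)/3,1),"axis",round(np.degrees(np.arctan2(-l[0],-l[1]))%180,1))
find(sys.argv[1])
E
python3 corks.py w3; python3 mv.py 510 225 7 158
```

```text
cork [470.1 116.4] size [23.7 48.6] axis 175.6
cork [510.1 225.7] size [23.7 49.2] axis 158.6
cork [549.1 107. ] size [24.5 44.3] axis 108.4
shift [ 0.0232 -0.1269  0.1489] wz 0.3486 yaw now 178.0 pos [384.3 252.9 156.1] j [ 0.94  0.18 -0.49 -0.   -0.9  -0.97] tilt [-0.0019 -0.0018 -1.    ] t 8.375
```

```bash
python3 -m handwheel '[[0.01,-0.05,0.01,0,0,0.12,0.4],[0.02,-0.1,0.03,0,0,0.24,0.4],[0.023,-0.127,0.06,0,0,0.34,0.4],[0.023,-0.127,0.09,0,0,0.34,0.4],[0.023,-0.127,0.1,0,0,0.34,0.4],[0.023,-0.127,0.1,0,0,0.34,0.4]]'; python3 mv.py 510.1 225.7 7 158.6
```

```text
clock: 9.12
position: [510.4, 225.9, 56.1]
ee_rot: [-0.563, 0.826, -0.0, -0.002]
contact_force: [-0.2, 0.4, -0.1]
gripper_width: 59.4
grasp_force: 0.0
shift [0.0002 0.0002 0.0491] wz -0.0009 yaw now 158.5 pos [510.4 225.9  56.1] j [ 0.71  0.46 -0.37  0.   -0.74 -1.08] tilt [-0.0023 -0.0022 -1.    ] t 9.125
```

```bash
python3 -m handwheel '[[0,0,0.03,0,0,0,0.4],[0,0,0.049,0,0,0,0.4],[0,0,0.049,0,0,0,0.4],[0,0,0.049,0,0,0,0.1],[0,0,0.049,0,0,0,-0.3],[0,0,0.049,0,0,0,-1],[0,0,0.049,0,0,0,-1],[0,0,0.049,0,0,0,-1]]'
python3 -m handwheel '[[0,0,-0.05,0,0,0,-1],[0,0,-0.1,0,0,0,-1],[0,0,-0.15,0,0,0,-1],[0,0,-0.15,0,0,0,-1]]';python3 mv.py 440 0 160 180;python3 mv.py 371.7 -281.7 100 15.3
```

```text
clock: 10.12
position: [512.3, 227.3, 10.3]
ee_rot: [-0.563, 0.826, 0.0, 0.002]
contact_force: [-1.4, 0.2, 6.2]
gripper_width: 41.4
grasp_force: 61.1
clock: 10.62
position: [513.5, 228.0, 163.7]
ee_rot: [-0.563, 0.826, 0.0, 0.006]
contact_force: [-0.0, -0.7, 0.1]
gripper_width: 41.4
grasp_force: 60.8
shift [ 0.2391 -0.0149  0.0015] wz -0.3743 yaw now 158.6 pos [513.5 228.  163.7] j [ 0.71  0.33 -0.26  0.   -0.97 -1.08] tilt [ 0.0092  0.0066 -0.9999] t 10.625
shift [ 0.5268 -0.054   0.059 ] wz -0.6413 yaw now 158.6 pos [513.5 228.  163.7] j [ 0.71  0.33 -0.26  0.   -0.97 -1.08] tilt [ 0.0092  0.0066 -0.9999] t 10.625
```

```bash
python3 -m handwheel '[[0.06,-0.006,0,0,0,-0.1,-1],[0.12,-0.012,0,0,0,-0.2,-1],[0.18,-0.018,0,0,0,-0.3,-1],[0.24,-0.025,0,0,0,-0.4,-1],[0.3,-0.03,0,0,0,-0.5,-1],[0.36,-0.036,0,0,0,-0.6,-1],[0.42,-0.042,0,0,0,-0.64,-1],[0.47,-0.048,0,0,0,-0.64,-1],[0.47,-0.048,0,0,0,-0.64,-1],[0.47,-0.048,0,0,0,-0.64,-1]]'
python3 - <<'E'
from h import *
T=pose();im,d=get_image("wrist");np.savez("w4",T=T,d=d);cv2.imwrite("pics/w4.png",im);print(T[:3,3])
E
python3 mv.py 364.3 -281.7 100 15.3
```

```text
clock: 11.88
position: [383.1, -228.5, 157.8]
ee_rot: [0.794, -0.608, -0.001, 0.0]
contact_force: [-0.2, 0.9, 0.3]
gripper_width: 41.3
grasp_force: 60.8
[ 383.14631498 -228.45764254  157.79210733]
shift [0.0468 0.0326 0.0579] wz -0.0015 yaw now -164.8 pos [ 383.5 -228.   157.9] j [-0.17  0.15 -0.52 -0.   -0.9   0.44] tilt [-7.e-04  4.e-04 -1.e+00] t 11.925
```

View pics/w4.png

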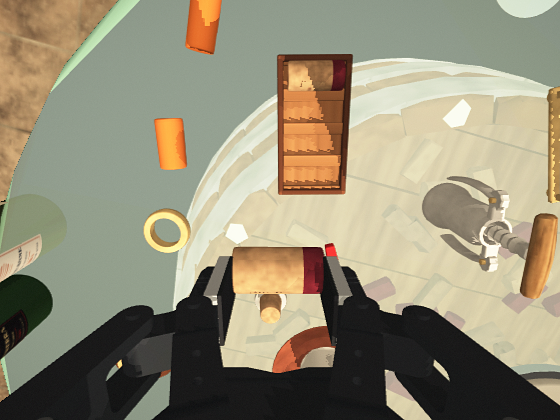

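The cork is held level by its ends at (278,271). The tray corners are at (278,56), (353,54), (345,193) and (278,194), with three empty grooves, and the collar is at (167,230).

Run:
```python
from h import *
f=np.load("w4.npz");T=f["T"];c=cam("wrist",T);d=f["d"]
P=toplane([(278,56),(353,54),(345,193),(278,194)],12,c);print(P.round(1),P.mean(0));e=(P[2]+P[3]-P[0]-P[1])/2;print(np.linalg.norm(e),np.degrees(np.arctan2(e[1],e[0]))-90)
def w(u,v):
    K,r,o=c; return r@(np.linalg.inv(K)@[u,v,1]*d[v,u])+o
ti=np.linalg.inv(T)
pts=np.array([ti[:3,:3]@w(u,v)+ti[:3,3] for v in range(249,294,4) for u in range(240,300,6)])
print("cork tool z min",np.percentile(pts[:,2],3),"x",pts[pts[:,2]<np.percentile(pts[:,2],15)].mean(0))
for u,v in[(226,262),(228,275),(228,290),(335,262),(335,275),(340,290)]:print(u,v,(ti[:3,:3]@w(u,v)+ti[:3,3]).round(1))
im=cv2.imread("pics/w4.png");h=cv2.cvtColor(im,cv2.COLOR_BGR2HSV);m=np.zeros(h.shape[:2],np.uint8);m[200:262,135:200]=((h[...,0]>15)&(h[...,0]<40)&(h[...,1]>70))[200:262,135:200]
k=max(cv2.findContours(m,0,2)[0],key=cv2.contourArea);E=cv2.fitEllipse(k);print(E,toplane(E[0],8,c))
z=[w(u,v)[2] for u,v in[(300,90),(310,105),(310,119),(300,138),(310,152)]];print(np.round(z,1))
```

```text
[[ 412.5 -341.7]
 [ 354.3 -359. ]
 [ 323.4 -247.3]
 [ 382.4 -230.4]] [ 368.14478005 -294.59006151]
115.63052477629115 15.311019830043819
cork tool z min -11.916596405104839 x [  1.71750533  -4.32576422 -11.62566577]
226 262 [ 10.7 -22.2 -11.8]
228 275 [  8.9 -20.2 -20.4]
228 290 [  3.2 -20.1 -22.7]
335 262 [ 10.6  26.1 -11.5]
335 275 [ 10.9  23.9 -24. ]
340 290 [ 10.3  24.  -34.5]
((166.48776245117188, 230.19041442871094), (43.23044967651367, 46.32023620605469), 101.06523895263672) [[ 476.26228004 -166.81873712]]
[17.7  2.9  3.   1.5  3.6]
```

```bash
python3 -m handwheel '[[0.06,0.02,0,0,0,0,-1],[0.078,0.032,0.03,0,0,0,-1],[0.078,0.032,0.08,0,0,0,-1],[0.078,0.032,0.1,0,0,0,-1],[0.078,0.032,0.1,0,0,0,-1],[0.078,0.032,0.1,0,0,0,-1]]';python3 mv.py 371.5 -307.4 16.2 15.3
```

```text
clock: 12.68
position: [374.6, -311.9, 59.2]
ee_rot: [0.795, -0.607, 0.001, -0.0]
contact_force: [-0.4, 1.1, 0.3]
gripper_width: 41.2
grasp_force: 60.8
shift [-0.0052  0.0018  0.043 ] wz 0.0001 yaw now -164.7 pos [ 374.6 -311.9   59.2] j [-0.36  0.36 -0.54  0.   -0.66  0.63] tilt [ 1.6e-03 -9.0e-04 -1.0e+00] t 12.675
```

```bash
python3 -m handwheel '[[-0.005,0.002,0.02,0,0,0,-1],[-0.005,0.002,0.035,0,0,0,-1],[-0.005,0.002,0.043,0,0,0,-1],[-0.005,0.002,0.043,0,0,0,-1],[-0.005,0.002,0.043,0,0,0,-1]]'; python3 -m handwheel '[[0,0,0,0,0,0,-0.1],[0,0,0,0,0,0,0.2],[0,0,0,0,0,0,0.4],[0,0,0,0,0,0,0.4]]'
python3 -m handwheel '[[0,0,-0.05,0,0,0,0.4],[0,0,-0.11,0,0,0,0.4],[-0.04,0,-0.15,0,0,0,0.4],[-0.06,0,-0.15,0,0,0,0.4],[-0.06,0,-0.15,0,0,0,0.4],[-0.06,0,-0.15,0,0,0,0.4]]'
python3 - <<'E'
from h import *
T=pose();im,d=get_image("wrist");np.savez("w5",T=T,d=d);cv2.imwrite("pics/w5.png",im)
cv2.imwrite("pics/w5v.png",topview(im,cam("wrist",T),16,310,430,-370,-220,4))
E
python3 mv.py 440 0 160 178; python3 mv.py 475 100 165 175
```

```text
clock: 13.3
position: [370.7, -308.2, 16.1]
ee_rot: [0.794, -0.607, 0.001, -0.0]
contact_force: [-0.4, 0.6, 0.1]
gripper_width: 41.2
grasp_force: 60.8
clock: 13.8
position: [370.0, -308.0, 15.4]
ee_rot: [0.794, -0.608, 0.0, -0.0]
contact_force: [-0.7, 0.4, 0.1]
gripper_width: 59.3
grasp_force: 0.0
clock: 14.55
position: [354.4, -250.3, 165.1]
ee_rot: [0.794, -0.607, -0.0, 0.0]
contact_force: [0.3, 0.6, 0.8]
gripper_width: 59.5
grasp_force: 0.0
shift [-0.2193 -0.1482  0.0048] wz 0.2996 yaw now -164.8 pos [ 354.4 -250.5  164.9] j [-0.24  0.12 -0.53  0.   -0.91  0.5 ] tilt [-1.e-03  1.e-04 -1.e+00] t 14.6
shift [-3.067e-01 -2.081e-01 -2.000e-04] wz 0.352 yaw now -164.8 pos [ 354.4 -250.5  164.9] j [-0.24  0.12 -0.53  0.   -0.91  0.5 ] tilt [-1.e-03  1.e-04 -1.e+00] t 14.6
```

View pics/w5v.png

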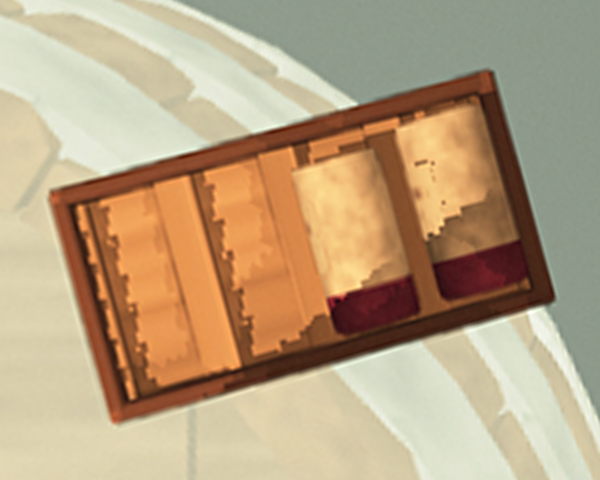

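The first cork is seated in the -14 groove (its red end at (375,305)), a couple of mm towards -x, which is within tolerance. Next is the cork at (470,116).

```bash
python3 mv.py 470.1 116.4 60 175.6
python3 -m handwheel '[[-0.05,-0.034,0,0,0,0.06,0.4],[-0.1,-0.068,0,0,0,0.12,0.4],[-0.15,-0.1,0,0,0,0.18,0.4],[-0.2,-0.136,0,0,0,0.24,0.4],[-0.25,-0.17,0,0,0,0.3,0.4],[-0.3,-0.195,0,0,0,0.342,0.4],[-0.323,-0.208,0.03,0,0,0.342,0.4],[-0.323,-0.208,0.08,0,0,0.342,0.4],[-0.323,-0.208,0.1,0,0,0.342,0.4],[-0.323,-0.208,0.1,0,0,0.342,0.4]]'
python3 mv.py 470.1 116.4 6 175.6
```

```text
shift [-0.3238 -0.2078  0.1048] wz 0.3415 yaw now -164.8 pos [ 354.4 -250.5  164.9] j [-0.24  0.12 -0.53  0.   -0.91  0.5 ] tilt [-1.e-03  1.e-04 -1.e+00] t 14.6
clock: 15.85
position: [469.7, 115.1, 63.0]
ee_rot: [-0.679, 0.734, 0.0, -0.003]
contact_force: [0.4, 0.7, 0.7]
gripper_width: 59.8
grasp_force: 0.0
shift [-0.0015 -0.0006  0.057 ] wz -0.0009 yaw now 175.5 pos [469.7 115.1  63. ] j [ 0.58  0.35 -0.55  0.   -0.68 -0.65] tilt [-0.0049 -0.0033 -1.    ] t 15.85
```

```bash
python3 -m handwheel '[[-0.001,0,0.03,0,0,0,0.4],[-0.001,0,0.057,0,0,0,0.4],[-0.001,0,0.057,0,0,0,0.4],[-0.001,0,0.057,0,0,0,0.1],[-0.001,0,0.057,0,0,0,-0.3],[-0.001,0,0.057,0,0,0,-1],[-0.001,0,0.057,0,0,0,-1],[-0.001,0,0.057,0,0,0,-1],[-0.001,0,0.057,0,0,0,-1]]'
python3 -m handwheel '[[0,0,-0.05,0,0,0,-1],[0,0,-0.1,0,0,0,-1],[0,0,-0.15,0,0,0,-1],[0,0,-0.15,0,0,0,-1],[0,0,-0.15,0,0,0,-1]]';python3 mv.py 367.5 -280 160 15.3
```

```text
clock: 16.98
position: [471.9, 117.8, 10.0]
ee_rot: [-0.68, 0.734, -0.001, 0.002]
contact_force: [-0.5, -1.0, 6.5]
gripper_width: 41.2
grasp_force: 61.1
clock: 17.6
position: [469.8, 116.9, 158.2]
ee_rot: [-0.679, 0.734, 0.0, 0.0]
contact_force: [0.2, 0.3, -0.8]
gripper_width: 41.1
grasp_force: 60.9
shift [ 0.4037  0.0713 -0.0019] wz -0.3445 yaw now 175.6 pos [469.8 116.9 158.2] j [ 0.58  0.22 -0.43 -0.   -0.92 -0.66] tilt [-4.e-04  5.e-04 -1.e+00] t 17.6
```

```bash
python3 -m handwheel '[[0.058,0.01,0,0,0,-0.06,-1],[0.116,0.02,0,0,0,-0.12,-1],[0.174,0.03,0,0,0,-0.18,-1],[0.232,0.04,0,0,0,-0.24,-1],[0.29,0.05,0,0,0,-0.3,-1],[0.348,0.06,0,0,0,-0.345,-1],[0.404,0.072,0,0,0,-0.345,-1],[0.404,0.072,0.05,0,0,-0.345,-1],[0.404,0.072,0.1,0,0,-0.345,-1],[0.404,0.072,0.1,0,0,-0.345,-1]]'
python3 -m handwheel '[[0,0,0,0,0,0,-1]]' >/dev/null
cat > held.py <<'E'
from h import *
T=pose();im,d=get_image("wrist");m=camera_model("wrist");K,H=m["K"],m["hand_eye"]
v,u=np.mgrid[245:296:3,245:312:4];D=d[v,u];p=np.stack([(u-K[0,2])/K[0,0]*D,(v-K[1,2])/K[1,1]*D,D],-1).reshape(-1,3)@H[:3,:3].T+H[:3,3]
p=p[(p[:,2]>-30)&(p[:,2]<12)];t=np.percentile(p[:,2],4);print("top tool z",t,"x",p[p[:,2]<t+1.5,0].mean(),"-> TCP z to seat",16+t+11.5)
E
python3 held.py; python3 mv.py 366.9 -280.7 16 15.3
```

```text
clock: 18.85
position: [363.5, -279.0, 54.3]
ee_rot: [0.795, -0.607, -0.006, 0.002]
contact_force: [-0.4, 0.9, 0.1]
gripper_width: 41.2
grasp_force: 60.9
top tool z -12.729157937565303 x 1.6645931900605326 -> TCP z to seat 14.770842062434697
shift [-0.0003  0.0021  0.0437] wz 0.0021 yaw now -164.6 pos [ 368.9 -280.4   59.7] j [-0.3   0.33 -0.6   0.   -0.64  0.57] tilt [ 0.0023 -0.0011 -1.    ] t 19.025
```

Tip clearance is the same as last time, so I'll seat it at TCP z of about 15.5 and release.

```bash
python3 -m handwheel '[[-0.001,0.002,0.025,0,0,0,-1],[-0.001,0.002,0.038,0,0,0,-1],[-0.001,0.002,0.044,0,0,0,-1],[-0.001,0.002,0.044,0,0,0,-1],[-0.001,0.002,0.044,0,0,0,-1]]'; python3 -m handwheel '[[0,0,0,0,0,0,-0.1],[0,0,0,0,0,0,0.2],[0,0,0,0,0,0,0.4],[0,0,0,0,0,0,0.4],[0,0,-0.05,0,0,0,0.4],[0,0,-0.11,0,0,0,0.4],[0,0,-0.15,0,0,0,0.4],[0,0,-0.15,0,0,0,0.4]]'
python3 mv.py 480 90 180 140
```

```text
clock: 19.65
position: [366.1, -279.9, 14.9]
ee_rot: [0.795, -0.606, 0.001, -0.0]
contact_force: [0.3, -1.1, 0.5]
gripper_width: 40.9
grasp_force: 60.9
clock: 20.65
position: [367.3, -280.4, 167.7]
ee_rot: [0.795, -0.606, 0.004, -0.001]
contact_force: [0.5, 0.5, 0.3]
gripper_width: 59.8
grasp_force: 0.0
shift [-0.3273 -0.2069 -0.0125] wz 0.9665 yaw now -164.6 pos [ 367.3 -280.4  167.7] j [-0.3   0.17 -0.48  0.   -0.92  0.57] tilt [ 0.0078 -0.0029 -1.    ] t 20.65
```

```bash
python3 -m handwheel '[[-0.05,-0.032,0,0,0,0.15,0.4],[-0.1,-0.064,0,0,0,0.3,0.4],[-0.15,-0.095,0,0,0,0.46,0.4],[-0.2,-0.127,0,0,0,0.62,0.4],[-0.25,-0.159,0,0,0,0.78,0.4],[-0.3,-0.19,0,0,0,0.95,0.4],[-0.327,-0.207,0,0,0,1.12,0.4],[-0.327,-0.207,0,0,0,1.3,0.4],[-0.327,-0.207,0,0,0,1.46,0.4],[-0.327,-0.207,0,0,0,1.525,0.4]]'
python3 -m handwheel '[[0,0,0,0,0,0,0.4],[0,0,0,0,0,0,0.4]]'
python3 - <<'E'
from h import *
T=pose();im,d=get_image("wrist");np.savez("w6",T=T,d=d);cv2.imwrite("pics/w6.png",im)
E
python3 corks.py w6; python3 mv.py 550 103 60 108
```

```text
clock: 21.9
position: [477.5, 90.4, 162.7]
ee_rot: [-0.155, 0.988, -0.0, -0.002]
contact_force: [-0.3, -0.8, -0.0]
gripper_width: 59.9
grasp_force: 0.0
clock: 22.15
position: [478.1, 90.2, 163.6]
ee_rot: [-0.157, 0.988, -0.0, -0.001]
contact_force: [-0.4, -0.0, 0.1]
gripper_width: 59.8
grasp_force: 0.0
cork [550.4 103.7] size [24.9 44.5] axis 108.4
shift [-0.0723 -0.0101  0.1037] wz 0.0002 yaw now 108.0 pos [478.2  90.3 163.8] j [ 0.52  0.22 -0.42 -0.   -0.93 -1.78] tilt [-1.e-03 -4.e-04 -1.e+00] t 22.2
```

```bash
python3 -m handwheel '[[-0.04,-0.006,0.03,0,0,0,0.4],[-0.073,-0.01,0.07,0,0,0,0.4],[-0.073,-0.01,0.104,0,0,0,0.4],[-0.073,-0.01,0.104,0,0,0,0.4],[-0.073,-0.01,0.104,0,0,0,0.4]]'
python3 mv.py 550.4 103.7 6 108.4
```

```text
clock: 22.82
position: [551.6, 103.6, 61.5]
ee_rot: [-0.157, 0.988, 0.0, 0.001]
contact_force: [-0.2, -0.4, 0.8]
gripper_width: 59.5
grasp_force: 0.0
shift [0.0013 0.0004 0.0555] wz -0.0065 yaw now 108.0 pos [551.6 103.6  61.5] j [ 0.47  0.46 -0.36  0.   -0.75 -1.73] tilt [ 1.7e-03  3.0e-04 -1.0e+00] t 22.825
```

```bash
python3 -m handwheel '[[0.001,0,0.03,0,0,0,0.4],[0.001,0,0.055,0,0,0,0.4],[0.001,0,0.055,0,0,0,0.4],[0.001,0,0.055,0,0,0,0.1],[0.001,0,0.055,0,0,0,-0.3],[0.001,0,0.055,0,0,0,-1],[0.001,0,0.055,0,0,0,-1],[0.001,0,0.055,0,0,0,-1],[0.001,0,0.055,0,0,0,-1]]'
python3 -m handwheel '[[0,0,-0.05,0,0,0,-1],[0,0,-0.1,0,0,0,-1],[0.04,0,-0.12,0,0,0,-1],[0.1,0,-0.12,0,0,0,-1],[0.15,0,-0.12,0,0,0,-1],[0.15,0,-0.12,0,0,0,-1],[0.15,0,-0.12,0,0,0,-1]]';python3 mv.py 359.5 -253.7 140 15.3
```

```text
clock: 23.95
position: [551.7, 103.9, 7.8]
ee_rot: [-0.157, 0.988, 0.0, 0.002]
contact_force: [-0.7, -0.0, 6.7]
gripper_width: 41.9
grasp_force: 61.1
clock: 24.82
position: [408.5, 57.4, 126.5]
ee_rot: [-0.157, 0.988, 0.0, 0.002]
contact_force: [0.7, 0.5, 0.7]
gripper_width: 42.0
grasp_force: 60.9
shift [ 0.1428 -0.2807 -0.0141] wz -1.5234 yaw now 108.0 pos [408.5  57.4 126.5] j [ 0.54  0.14 -0.64  0.   -0.79 -1.79] tilt [ 0.0032  0.0015 -1.    ] t 24.825
```

```bash
python3 -m handwheel '[[0.016,-0.03,-0.014,0,0,-0.16,-1],[0.032,-0.062,-0.014,0,0,-0.32,-1],[0.05,-0.095,-0.014,0,0,-0.48,-1],[0.066,-0.13,-0.014,0,0,-0.64,-1],[0.082,-0.16,-0.014,0,0,-0.8,-1],[0.1,-0.195,-0.014,0,0,-0.96,-1],[0.115,-0.225,-0.014,0,0,-1.12,-1],[0.13,-0.256,-0.014,0,0,-1.28,-1],[0.143,-0.281,-0.014,0,0,-1.44,-1],[0.143,-0.281,-0.014,0,0,-1.523,-1]]'
python3 -m handwheel '[[0,0,0.05,0,0,0,-1],[0,0,0.08,0,0,0,-1],[0,0,0.08,0,0,0,-1],[0,0,0.08,0,0,0,-1]]'
python3 held.py; python3 mv.py 359.5 -253.7 15.5 15.3
```

```text
clock: 26.08
position: [359.4, -256.7, 139.3]
ee_rot: [0.795, -0.607, 0.0, -0.0]
contact_force: [0.0, 0.4, -0.2]
gripper_width: 42.2
grasp_force: 60.9
clock: 26.58
position: [359.8, -255.2, 60.2]
ee_rot: [0.795, -0.607, 0.001, -0.0]
contact_force: [-0.2, -0.7, 0.0]
gripper_width: 42.0
grasp_force: 60.9
top tool z -14.678814390030656 x -0.2788202029051464 -> TCP z to seat 12.821185609969344
shift [-0.0015  0.      0.045 ] wz -0.0006 yaw now -164.7 pos [ 359.8 -255.1   60.5] j [-0.25  0.3  -0.65  0.   -0.62  0.51] tilt [ 0.0028 -0.0011 -1.    ] t 26.625
```

```bash
python3 -m handwheel '[[-0.001,0,0.025,0,0,0,-1],[-0.001,0,0.04,0,0,0,-1],[-0.001,0,0.047,0,0,0,-1],[-0.001,0,0.047,0,0,0,-1],[-0.001,0,0.047,0,0,0,-1]]'; python3 -m handwheel '[[0,0,0,0,0,0,-0.1],[0,0,0,0,0,0,0.2],[0,0,0,0,0,0,0.4],[0,0,0,0,0,0,0.4],[0,0,-0.05,0,0,0,0.4],[0,0,-0.11,0,0,0,0.4],[0,0,-0.15,0,0,0,0.4],[0,0,-0.15,0,0,0,0.4],[0,0,-0.15,0,0,0,0.4]]'
python3 - <<'E'
from h import *
T=pose();im,d=get_image("wrist");np.savez("w7",T=T,d=d);cv2.imwrite("pics/w7.png",im);c=cam("wrist",T)
v=topview(im,c,16,310,510,-370,-130,3);cv2.imwrite("pics/w7v.png",v)
E
python3 mv.py 476.3 -166.8 160 100
```

```text
clock: 27.25
position: [358.8, -253.9, 13.2]
ee_rot: [0.795, -0.607, 0.001, -0.0]
contact_force: [0.2, -1.1, 0.6]
gripper_width: 42.1
grasp_force: 61.0
clock: 28.38
position: [357.0, -253.2, 161.6]
ee_rot: [0.794, -0.607, -0.001, -0.0]
contact_force: [0.1, 0.7, 0.3]
gripper_width: 59.8
grasp_force: 0.0
shift [-0.052  -0.138   0.0009] wz -1.4797 yaw now -164.8 pos [ 356.8 -253.2  161.1] j [-0.24  0.14 -0.53 -0.   -0.91  0.51] tilt [-0.0026  0.0011 -1.    ] t 28.425
```

View pics/w7v.png

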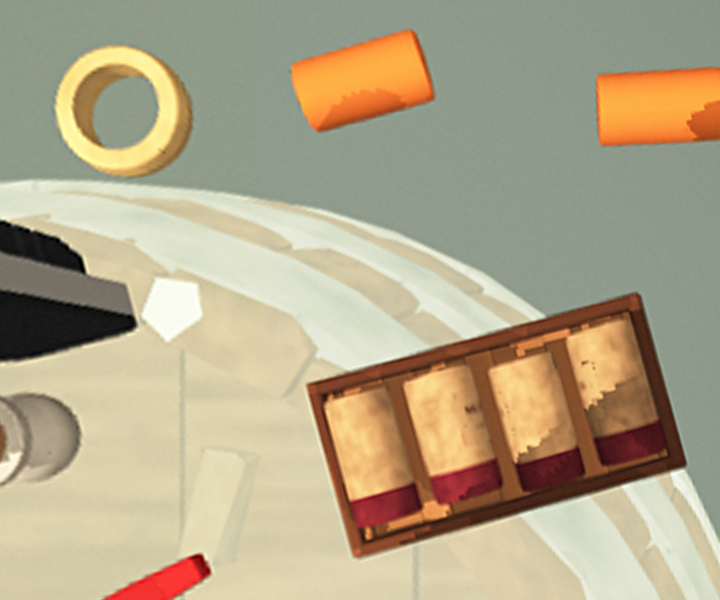

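All three corks lie in their grooves at (370,450), (452,435) and (535,420). The brass collar is at (123,110), with the orange look-alike next to it at (362,80), clear of the planned grip along x.

```bash
python3 mv.py 476 -172 160 180
python3 -m handwheel '[[-0.02,-0.045,0,0,0,0.1,0.4],[-0.035,-0.09,0,0,0,0.2,0.4],[-0.047,-0.137,0,0,0,0.265,0.4],[-0.047,-0.137,0,0,0,0.265,0.4],[-0.047,-0.137,0,0,0,0.265,0.4],[-0.047,-0.137,0,0,0,0.265,0.4]]'
python3 - <<'E'
from h import *
T=pose();im,d=get_image("wrist");np.savez("w8",T=T,d=d);cv2.imwrite("pics/w8.png",im);c=cam("wrist",T)
v=topview(im,c,12,330,630,-240,80,2.5);cv2.imwrite("pics/w8v.png",v)
h=cv2.cvtColor(im,cv2.COLOR_BGR2HSV);m=((h[...,0]>15)&(h[...,0]<40)&(h[...,1]>60)).astype(np.uint8)
for k in cv2.findContours(m,0,2)[0]:
    if cv2.contourArea(k)>700 and len(k)>10:
        E=cv2.fitEllipse(k);print(np.round(E[0]),np.round(E[1]),toplane(E[0],7,c),toplane(E[0],20,c))
K,r,o=c;v_,u_=np.mgrid[0:420:2,0:560:2];D=d[v_,u_];P=(np.stack([(u_-K[0,2])/K[0,0]*D,(v_-K[1,2])/K[1,1]*D,D],-1)@r.T+o).reshape(-1,3)
q=P[(abs(P[:,0]-476)<40)&(abs(P[:,1]+167)<40)&(P[:,2]>9)&(P[:,2]<16)];print("collar depth",q.min(0),q.max(0),(q.min(0)+q.max(0))/2)
q=P[(abs(P[:,0]-473)<60)&(abs(P[:,1]+19)<60)];
for a,b in((9,15),(20,27),(55,66)):
    s=q[(q[:,2]>a)&(q[:,2]<b)]; print(a,len(s),len(s) and ((s.min(0)+s.max(0))/2,s.max(0)-s.min(0)))
E
python3 mv.py 476 -168 60 180
```

```text
shift [-0.0471 -0.1363  0.0009] wz 0.2657 yaw now -164.8 pos [ 356.8 -253.2  161.1] j [-0.24  0.14 -0.53 -0.   -0.91  0.51] tilt [-0.0026  0.0011 -1.    ] t 28.425
clock: 29.18
position: [476.3, -172.7, 161.6]
ee_rot: [0.707, -0.707, -0.001, 0.001]
contact_force: [0.3, 0.5, 0.8]
gripper_width: 59.2
grasp_force: 0.0
[275. 342.] [38. 52.] [[478.23242369  -5.24993189]] [[478.13599282 -15.87439954]]
[475. 305.] [33. 82.] [[267.03991324 -51.62788239]] [[276.20719644 -60.21803513]]
[276. 200.] [45. 45.] [[ 476.47034767 -166.48262488]] [[ 476.45120823 -170.03480781]]
[268. 107.] [17. 71.] [[ 483.79173635 -250.48053152]] [[ 483.45145269 -250.34824388]]
[ 80. 160.] [162. 387.] [[ 655.56972019 -204.79858409]] [[ 647.69459489 -206.67008199]]
collar depth [ 455.89736031 -186.80026835    9.14760507] [ 497.41638664 -145.35107068   12.84017026] [ 476.65687348 -166.07566952   10.99388766]
9 364 (array([478.98489632, -19.09514663,  11.98112272]), array([65.09961617, 65.48582043,  5.95316197]))
20 160 (array([477.88230523, -19.75429789,  23.22930125]), array([39.76632848, 39.03983452,  6.28328493]))
55 29 (array([477.67761347, -19.86830066,  58.58600474]), array([9.35413411, 7.89390973, 6.810167  ]))
shift [-0.0047  0.0004  0.102 ] wz 0.0 yaw now -180.0 pos [ 476.6 -172.7  162. ] j [-0.03  0.25 -0.38 -0.   -0.94  0.03] tilt [-1.1e-03  1.0e-04 -1.0e+00] t 29.225
```

View pics/w8v.png

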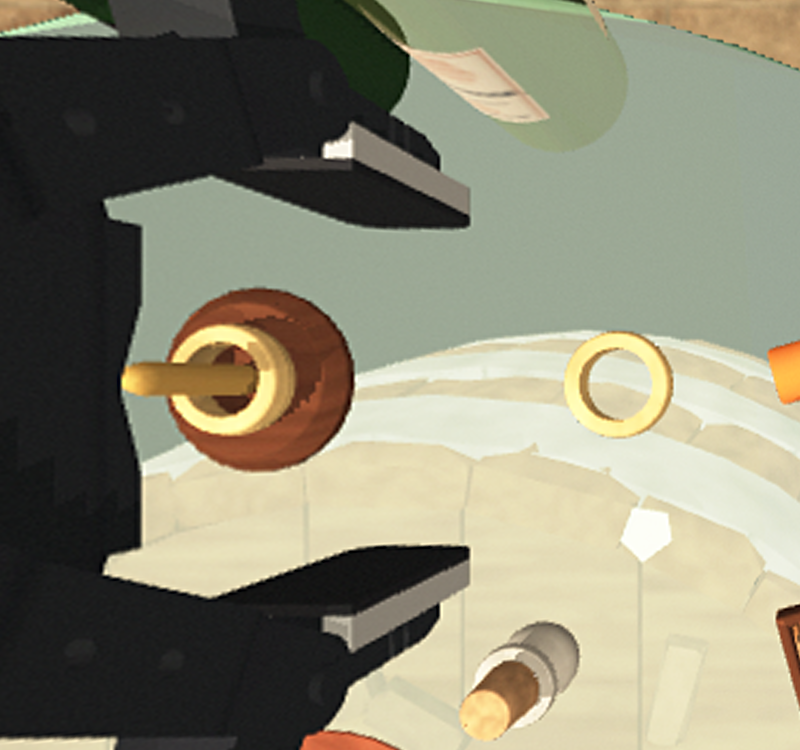

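Collar measured at (476.5,-167) and stand at (478,-19.7). The view shows the collar at (618,385) and the stand's post and fixed collar at (235,378), with the bottles at the top.

```bash
python3 -m handwheel '[[-0.0055,0,0.05,0,0,0,0.4],[-0.0055,0,0.1,0,0,0,0.4],[-0.0055,0,0.13,0,0,0,0.4],[-0.0055,0,0.13,0,0,0,0.4],[-0.0055,0,0.13,0,0,0,0.4]]'
python3 mv.py 476.5 -167 1.5 180
```

```text
clock: 29.85
position: [478.5, -167.2, 33.6]
ee_rot: [0.707, -0.707, 0.001, -0.001]
contact_force: [0.3, -0.0, 0.6]
gripper_width: 59.9
grasp_force: 0.0
shift [-0.0002  0.002   0.0321] wz 0.0009 yaw now -179.9 pos [ 478.5 -167.2   33.6] j [-0.02  0.43 -0.52  0.   -0.62  0.02] tilt [ 2.3e-03 -4.0e-04 -1.0e+00] t 29.85
```

```bash
python3 -m handwheel '[[0,0.001,0.02,0,0,0,0.4],[0,0.001,0.032,0,0,0,0.4],[0,0.001,0.032,0,0,0,0.4],[0,0.001,0.032,0,0,0,0.1],[0,0.001,0.032,0,0,0,-0.3],[0,0.001,0.032,0,0,0,-1],[0,0.001,0.032,0,0,0,-1],[0,0.001,0.032,0,0,0,-1],[0,0.001,0.032,0,0,0,-1]]'
python3 -m handwheel '[[0,0,-0.03,0,0,0,-1],[0,0,-0.06,0,0,0,-1],[0,0,-0.1,0,0,0,-1],[0,0,-0.13,0,0,0,-1],[0,0,-0.13,0,0,0,-1],[0,0,-0.13,0,0,0,-1]]'
python3 - <<'E'
from h import *
T=pose();im,d=get_image("wrist");cv2.imwrite("pics/w9.png",im);np.savez("w9",T=T,d=d)
m=camera_model("wrist");K,H=m["K"],m["hand_eye"]
v,u=np.mgrid[200:340,200:360];D=d[v,u];p=(np.stack([(u-K[0,2])/K[0,0]*D,(v-K[1,2])/K[1,1]*D,D],-1)@H[:3,:3].T+H[:3,3]);h=cv2.cvtColor(im,cv2.COLOR_BGR2HSV)[200:340,200:360]
s=p[(h[...,0]>15)&(h[...,0]<40)&(h[...,1]>60)&(D>0)&(p[...,2]<20)];print(len(s),np.percentile(s,[2,50,98],axis=0).round(1))
t=s[s[:,2]<np.percentile(s[:,2],50)]; A=np.c_[t[:,:2],np.ones(len(t))];print("plane tilt",np.linalg.lstsq(A,t[:,2],rcond=None)[0])
cv2.imwrite("pics/w9c.png",cv2.resize(im[180:380,130:430],None,fx=2,fy=2))
E
python3 mv.py 478 -19.7 140 180
```

```text
clock: 30.98
position: [477.4, -166.8, 1.7]
ee_rot: [0.708, -0.707, 0.001, -0.001]
contact_force: [-1.7, 0.7, 5.5]
gripper_width: 39.4
grasp_force: 59.6
clock: 31.72
position: [476.0, -166.6, 130.0]
ee_rot: [0.707, -0.707, -0.0, 0.0]
contact_force: [0.2, 0.5, -0.9]
gripper_width: 39.3
grasp_force: 60.9
4411 [[-19.2 -18.3 -10.4]
 [  0.    0.5  -8.9]
 [ 20.4  19.7   1.3]]
plane tilt [ 5.25817449e-03 -6.85500612e-03 -9.58445433e+00]
shift [-0.1469 -0.0023 -0.0105] wz 0.0007 yaw now -180.0 pos [ 475.8 -166.6  129.5] j [-0.01  0.29 -0.43 -0.   -0.86  0.02] tilt [-1.9e-03  4.0e-04 -1.0e+00] t 31.775
```

View pics/w9c.png

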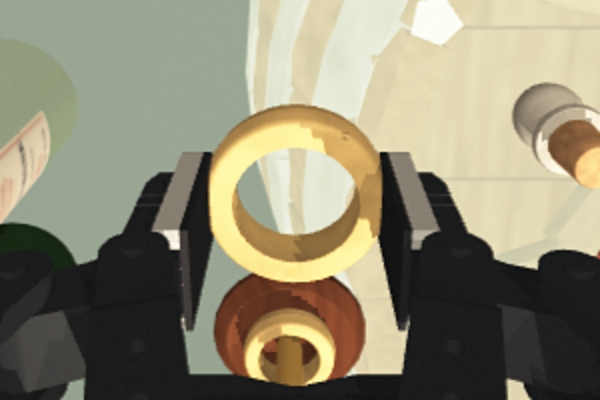

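The collar is held level and centred at (295,193), bottom about 2.4 mm past the TCP. Now over the post.

```bash
python3 -m handwheel '[[-0.05,-0.001,0,0,0,0,-1],[-0.1,-0.002,0,0,0,0,-1],[-0.1474,-0.0028,0.01,0,0,0,-1],[-0.1474,-0.0028,0.03,0,0,0,-1],[-0.1474,-0.0028,0.03,0,0,0,-1],[-0.1474,-0.0028,0.03,0,0,0,-1],[-0.1474,-0.0028,0.03,0,0,0,-1]]'
python3 - <<'E'
from h import *
T=pose();im,d=get_image("wrist");cv2.imwrite("pics/w10.png",im)
cv2.imwrite("pics/w10c.png",cv2.resize(im[180:380,130:430],None,fx=2,fy=2));c=cam("wrist",T)
K,r,o=c;v_,u_=np.mgrid[0:420,0:560];P=np.stack([(u_-K[0,2])/K[0,0]*d,(v_-K[1,2])/K[1,1]*d,d],-1)@r.T+o
m=(abs(P[...,0]-478)<14)&(abs(P[...,1]+20)<14)&(P[...,2]>50)&(P[...,2]<68);q=P[m];print(len(q),len(q) and (q.min(0),q.max(0)))
E
python3 mv.py 478.6 -19.2 27 180
```

```text
clock: 32.65
position: [479.7, -19.8, 100.8]
ee_rot: [0.707, -0.707, 0.0, -0.0]
contact_force: [0.2, -0.8, -0.1]
gripper_width: 39.5
grasp_force: 60.9
28 (array([473.58404937, -23.61567816,  50.1860912 ]), array([481.82440132, -21.15826942,  55.21572445]))
shift [-0.0006  0.0011  0.0738] wz -0.0 yaw now 180.0 pos [479.6 -19.8 100.8] j [ 0.3   0.29 -0.52  0.   -0.77 -0.3 ] tilt [ 1.e-03  2.e-04 -1.e+00] t 32.7
```

View pics/w10c.png

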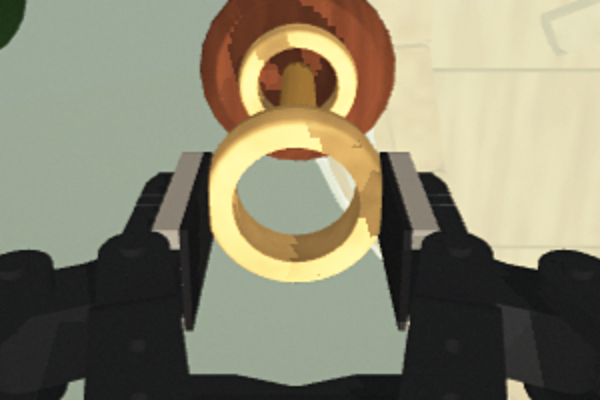

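The post, at (297,85), is in line with the ring. Descending.

```bash
python3 -m handwheel '[[-0.001,0.001,0.02,0,0,0,-1],[-0.001,0.001,0.035,0,0,0,-1],[-0.001,0.001,0.05,0,0,0,-1],[-0.001,0.001,0.06,0,0,0,-1],[-0.001,0.001,0.068,0,0,0,-1],[-0.001,0.001,0.072,0,0,0,-1],[-0.001,0.001,0.073,0,0,0,-1],[-0.001,0.001,0.073,0,0,0,-1]]'
```

```text
clock: 33.7
position: [478.5, -18.3, 27.5]
ee_rot: [0.708, -0.707, 0.0, -0.0]
contact_force: [-0.4, 0.5, -0.4]
gripper_width: 39.3
grasp_force: 60.9
```

```bash
python3 -m handwheel '[[0.001,0,0.001,0,0,0,-1],[0.001,0,0.0015,0,0,0,-1]]'; python3 -m handwheel '[[0,0,0,0,0,0,-0.1],[0,0,0,0,0,0,0.2],[0,0,0,0,0,0,0.5],[0,0,0,0,0,0,0.5],[0,0,-0.04,0,0,0,0.5],[0,0,-0.09,0,0,0,0.5],[0.05,0,-0.13,0,0,0,0.5],[0.09,0,-0.13,0,0,0,0.5],[0.09,0,-0.13,0,0,0,0.5],[0.09,0,-0.13,0,0,0,0.5]]'
python3 - <<'E'
from h import *
T=pose();im,d=get_image("wrist");c=cam("wrist",T)
t,_=get_image("top");s,_=get_image("side")
a=cv2.resize(im[180:400,130:430],(400,293));b=cv2.resize(s[160:260,190:330],(400,286));e=cv2.resize(t[180:290,120:430],(800,284))
o=np.zeros((293+284,800,3),np.uint8);o[:293,:400]=a;o[:286,400:]=b;o[293:]=e;cv2.imwrite("pics/fin.png",o)
K,r,q=c;v_,u_=np.mgrid[0:420,0:560];P=np.stack([(u_-K[0,2])/K[0,0]*d,(v_-K[1,2])/K[1,1]*d,d],-1)@r.T+q
m=(abs(P[...,0]-478)<30)&(abs(P[...,1]+20)<30)&(P[...,2]>32)&(P[...,2]<39);w=P[m];print(len(w),len(w) and ((w.min(0)+w.max(0))/2,w.max(0)-w.min(0),np.median(w,0)))
E
```

```text
clock: 33.95
position: [478.4, -19.4, 25.9]
ee_rot: [0.707, -0.707, 0.0, -0.0]
contact_force: [-0.7, 0.2, 0.3]
gripper_width: 39.5
grasp_force: 60.9
clock: 35.2
position: [478.1, -109.3, 155.6]
ee_rot: [0.707, -0.707, -0.0, 0.0]
contact_force: [-0.4, 0.1, 0.1]
gripper_width: 63.7
grasp_force: 0.0
815 (array([477.1749288 , -19.07300021,  35.46887578]), array([41.96801166, 41.51896666,  6.93503244]), array([477.63589456, -23.5321034 ,  34.92963444]))
```

View pics/fin.png

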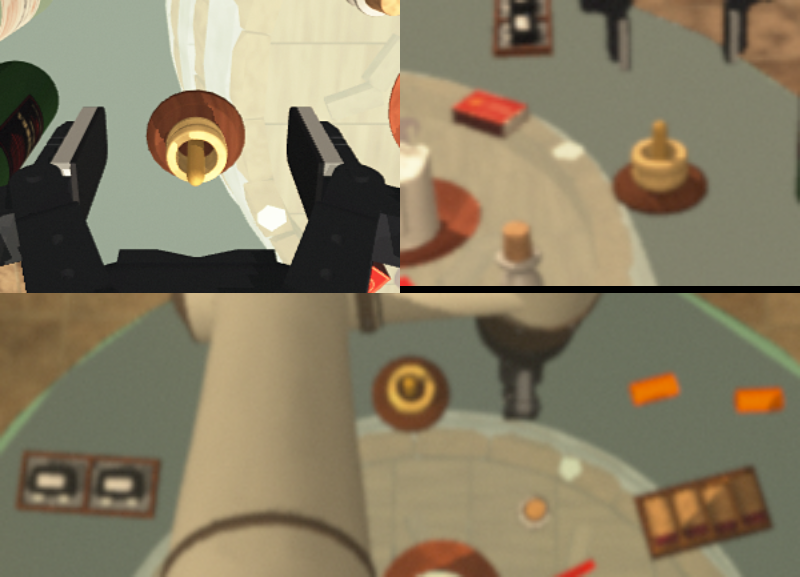

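The final pictures show the collar stacked flat round the post (its top at about 35 mm), both cutters in their tray and four corks in theirs. The gripper is free, so I'm handing in.

```bash
python3 -c "
from bench import *
print(job_done())"
```

```text
the job is handed in; nothing more can be done
None
```

The job is handed in: the three corks are in their grooves, the foil cutter lies flat in its pocket and the collar is on the post, all at about 35 s of the 125 s allowed; the final pictures looked right, but no verdict came back.

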